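Lower the microscope forearm rest

ROBOT

A 7-joint arm with a two-finger parallel gripper is mounted at the origin on the work surface. World frame = base frame: x ahead of the robot, y to its left, z up, the work surface at z = 0. Lengths are in mm, angles in rad, forces in N, time in s.
With the tool pointing down it reaches from about 400 to 875 mm from the base axis. Payload 6.5 kg.
Tool frame: the origin (TCP) lies at the very end of the fingers, on their centre line; the grasp point (between the pads) lies ctrl.hold_point_z behind it (ctrl.hold_point_z is the distance from the TCP to the grasp point, in mm); z points along the fingers, y is the direction in which the jaws open and shut (so a half turn about z gives the same grasp; the last joint's range is limited). The gripper opens to 85 mm and grips with 20 to 120 N. Pads are 22 mm wide; open, the fingers measure 114 mm over their backs; the gripper's body (76 mm by 85 mm) begins 54 mm behind the grasp point. The pads swing forward as they close: fully open they stand 13 mm farther back than shut.
Start: joints at [1.153, 0.536, -0.004, 1.538, 0.003, 1.067, -0.071], TCP at [223.978, -610.184, 231.29] pointing down, gripper open.
Joint ranges: [-2.7, 2.7], [-0.37, 2.16], [-1.27, 1.26], [0.24, 2.4], [-1.31, 4.45], [0.19, 1.91], [-2.76, 2.76]. Speed limits (rad/s): [2.39, 2.39, 3.14, 3.14, 3.14, 3.14, 3.14].

INTERFACE

Orientations are given as a 3x3 rotation matrix whose columns are the frame's x, y, z axes.
In Python, from plant import ctrl gives the robot as it stands.
- The arm moves only by the tool move_arm, never from a script. Its argument "moves" is a list of rows, each a list of 3 entries, a list of its own where there are three numbers: the turn, a rotation vector about the tool's x, y, z in rad, then the shift along the tool's x, y, z in mm, then the closure, from 0 (fully open) to 1 (shut). A call has 1 to 20 rows; each row is the pose to reach, as a shift and turn from the pose measured when the call began, along the tool's axes at that moment; what a row does not reach only later rows make up. A row lasts 1/8 s, in which the tool goes at most 62.5 mm and 10.7 degrees, less where a joint would pass 70% of its speed; a pose out of reach is approached as far as the arm can. A call with a gripper value outside its range is refused whole. The fingers move at their own pace and stop on an object; "force" is the grip in N (left out, the last holds). Time passes only in rows, so rows that repeat a pose let the fingers close. It gives the time, the measured TCP pose, the force and the opening at its end, in the units of the state.
- ctrl.get_obs(): the state, without advancing time (a new reading comes with each control period).
- ctrl.read_camera(name): name is "scene" or "top"; returns the picture (480x640x3 uint8, red, green, blue); there is no depth.
- ctrl.camera_params(name): a dict with "fx", "fy", "cx", "cy" (pixels), "R" (3x3) and "t" (3): a world point X has camera coordinates R X + t. Camera axes: x right, y down, z forward; pixel columns grow to the right and rows downward; lengths in mm; the calibration is good to about 2 mm. A picture is of the moment at which its call begins. camera_params takes no time and is no camera call.
- ctrl.job_done(): hands the job in, once; it reports no verdict.
Trained networks look in the newest picture that a camera, given by its name, has taken for a name from the list of things; names that differ only in an ending like _2 or _b are one class to them, and where a whole thing is asked for, a point or a joint stands for the part that bears it (a point fixed in the world has none). Each returns a list of dicts, best first, with "conf" (0 to 1); they miss things now and then, are a little off and sometimes report something else, mostly with a low value. They report only what shows in the picture. A call takes as long as a camera call.
- ctrl.silhouettes(camera, thing): "pixels" (480x640 bool, what is visible of it) and "point" ([column, row] in pixels, amid what is visible of it).
The state is a dict: "time_s": time; "q": joint angles; "qvel": joint speeds; "joint_efforts": joint torques, N m; "position": TCP position; "eef_rot": TCP orientation; "ft_force": force on the tool from outside, world axes, zero at the start; "moment": the same for the moment, N m; "gripper_width": finger opening in mm.
Only numpy, scipy, OpenCV 4.12 (cv2) and the standard library are available. Lean on these libraries where they do the work, as an engineer would, in place of code of your own. Each camera call takes 0.05 s, during which the arm holds its last target.

TASK

The padded forearm rest on the microscope bench stands raised on its ratchet; the next user wants it flat. With your fingertips press the blue release paddle at its free end to pull the pawl out of the teeth, keep it pressed and push the rest down, without forcing it, until it lies on its bottom stop, then let go so that the pawl locks again. Leave the loose things standing about on the bench where they are.

Things in the scene. Friction and masses are not known exactly. Their poses are not given: they have to be found in the camera images.
- rest_base: the fixed base: a grey weighted foot plate, 200 x 145 x 12 mm, from 65 mm behind the hinge to 135 mm ahead of it, with two upright steel cheeks 54 mm either side of the middle, 97 mm high; the -y one carries the toothed quadrant, 109 mm radius, up to 165 mm high. Origin on the bench right under the hinge; x axis along the rest from hinge to free end (level), z up
- rest_hinge (a point): the middle of the rest's hinge axle, 85 mm above the bench, right above the origin of rest_base; the axle runs along the y axis of rest_base. Same axes as rest_base
- forearm (a joint): how far the rest is raised, rad: 0 level on its bottom stop, 0.36 to 0.58 at the start, 0.85 upper stop. Navy pad 205 x 90 mm, 75 to 280 mm out from the hinge, its top 41 mm above the hinge line. The pawl in the quadrant (saw teeth 0.13 rad apart) blocks it downwards, clicks over upwards. With the pawl out, friction and a counterbalance spring hold it in place; 5 to 10 N at the paddle push it down
- paddle (a joint): the release paddle, rad: 0 up, 0.33 pressed to its stop on the rest, pawl out of all teeth from 0.26; at rest 0, or up to 0.26 if the pawl lies on a tooth's back. Springs back; 2 N start it, 4 N press it home, more while the rest bears on a tooth; at its stop it hands the push on to the rest. Turns, outer end down, on a pin of the rest 285 mm out from the hinge, 14.5 mm below the hinge line
- paddle_top (a point): middle of the top face of the blue paddle, where a fingertip presses, on the rest's middle line. Blade 56 mm along the rest, 60 mm wide, 5 mm thick; 5 mm lip along its outer edge 24 mm beyond this point; the pad ends 41 mm inward. Paddle up: 321 mm out from the hinge, 5 mm below the hinge line (square to the rest). x axis along the blade outward, z square to it, up; it turns with rest and paddle
- tube_rack: bystander: white rack 75 x 205 mm, 64 mm high, with eight tubes with blue caps, 98 mm high; origin at the centre of its underside
- tip_box: bystander: pipette tip box with a clear blue lid, 86 x 126 x 78 mm; origin at the centre of its underside
- medium_bottle: bystander: amber bottle with blue cap, 68 mm across, 150 mm high; origin at the centre of its underside
- dish_stack: bystander: stack of three small clear dishes, 58 mm across, 37 mm high; origin at the centre of its underside
- pipette: bystander: pale grey hand pipette lying down, about 250 mm long, 26 mm wide, 22 mm high; origin under the middle of its handle
- timer: bystander: white timer lying flat, 62 x 62 x 18 mm; origin at the centre of its underside
- marker_pen: bystander: black marker pen with blue cap, 125 mm long, 13 mm thick, lying down; origin at the centre of its underside

How it is judged (in metres and radians):
On the way, in this order (a step that is already met when the one before it is completed fails the run):
1. the paddle is pressed and the pawl is out of the teeth while the rest still stands raised (value of joint paddle above 0.25 rad and value of joint forearm above 0.12 rad and contact force between the fingers and rest_base above 0.5 N), for 0.1 s.
2. the rest is down on its bottom stop, the fingers still on it (value of joint forearm below 0.035 rad and contact force between the fingers and rest_base above 0.5 N), for 0.1 s.
At the end, for the whole second after the job is handed in: the rest lies on its bottom stop (raised by less than 0.035 rad, about 11 mm at the paddle) and at rest, the paddle has sprung back up (less than 0.12 rad) so that the pawl stands in the lowest notch, the robot is clear of everything (value of joint forearm below 0.035 rad and value of joint paddle below 0.12 rad and velocity of joint forearm between -0.02 and 0.02 rad/s); the robot touches nothing.
It fails at once if the rest or its paddle was forced: pushed or gripped with more than 45 N (contact force between the fingers and rest_base above 45 N).
It fails at once if the rest was raised further instead of lowered (value of joint forearm above 0.66 rad).
It fails at once if a bystander was moved by more than 20 mm or lifted (distance of any of tube_rack, tip_box, medium_bottle, dish_stack, pipette, timer, marker_pen from where it was at the start of the episode above 0.02 m).
It also fails if it takes over 35 s, if anything falls off the work surface, if the arm or the gripper's body presses on something with over 40 N, if the wrist force passes 120 N, or if a joint passes its speed limit or range.

## Working session

There is one attempt and no reset: what is moved stays moved. The work goes in short steps, Python scripts to look and compute and a tool call to move; the robot and the scene stay as the last step left them, time stands still between calls to the robot, and variables do not carry over. Pictures are saved under pics/ and viewed, and the job is handed in when it is done.

Besides the shell and the picture viewer there is one more tool, called after ">>>" as name(argument=value, ...), one argument or row to a line, values as JSON. move_arm: Moves the arm, as the interface text tells. Its arguments: {"type":"object","properties":{"moves":{"type":"array"},"force":{"type":"number"}},"required":["moves"]}

```bash
mkdir -p pics; python3 - <<'E'
from plant import ctrl
import cv2,numpy as np
np.set_printoptions(precision=3,suppress=True)
o=ctrl.get_obs(); print({k:np.array(v).round(3).tolist() for k,v in o.items()}, ctrl.hold_point_z)
for c in("scene","top"):
    p=ctrl.read_camera(c); cv2.imwrite(f"pics/{c}0.png",p[:,:,::-1]); print(c,ctrl.camera_params(c))
    for n in("paddle","rest_base","forearm","paddle_top"):
        r=ctrl.silhouettes(c,n)
        for d in r[:2]:
            ys,xs=np.nonzero(d["pixels"]); print(c,n,round(d["conf"],2),d["point"],len(xs),xs.min(),xs.max(),ys.min(),ys.max())
            np.save(f"pics/{c}_{n}.npy",d["pixels"]) if d is r[0] else 0
E
```

```text
{'time_s': 0.0, 'q': [1.153, 0.537, -0.004, 1.539, 0.003, 1.067, -0.071], 'qvel': [-0.001, 0.0, -0.001, 0.001, 0.001, -0.0, -0.001], 'joint_efforts': [0.0, -58.339, 1.049, -25.909, 0.012, 0.01, 0.0], 'position': [223.763, -609.606, 230.406], 'eef_rot': [[0.939, 0.345, -0.001], [0.345, -0.939, 0.002], [-0.0, -0.002, -1.0]], 'ft_force': [-0.718, -1.451, -0.64], 'moment': [0.007, 0.024, 0.015], 'gripper_width': 85.699} 18.700000000000003
scene {'fx': 556.3066653409121, 'fy': 556.3066653409121, 'cx': 318.39047678765877, 'cy': 238.2684034111928, 'R': array([[-0.019,  1.   , -0.015],
       [ 0.836,  0.008, -0.549],
       [-0.549, -0.023, -0.836]]), 't': array([  30.961, -408.905, 1844.524])}
scene paddle 0.87 [334.8, 191.0] 449 325 347 179 217
scene rest_base 0.76 [267.7, 223.9] 6293 213 346 175 266
scene rest_base 0.42 [323.7, 213.6] 74 317 332 197 218
scene forearm 0.84 [288.8, 206.8] 3689 228 347 175 241
scene forearm 0.71 [182.1, 297.5] 1026 165 198 274 316
scene paddle_top 0.86 [335.3, 191.9] 476 325 348 179 217
top {'fx': 522.3065886234826, 'fy': 522.3065886234826, 'cx': 318.9728414834071, 'cy': 236.1671937317481, 'R': array([[ 0.003, -1.   ,  0.011],
       [-0.982, -0.005, -0.187],
       [ 0.187, -0.011, -0.982]]), 't': array([ -30.581,  581.44 , 1193.026])}
top paddle 0.98 [293.0, 252.1] 901 279 310 227 269
top rest_base 0.76 [369.3, 257.3] 8154 280 436 226 298
top forearm 0.71 [350.3, 252.0] 5379 280 421 227 282
top paddle_top 0.69 [294.7, 251.0] 944 280 310 228 270
```

View pics/scene0.png

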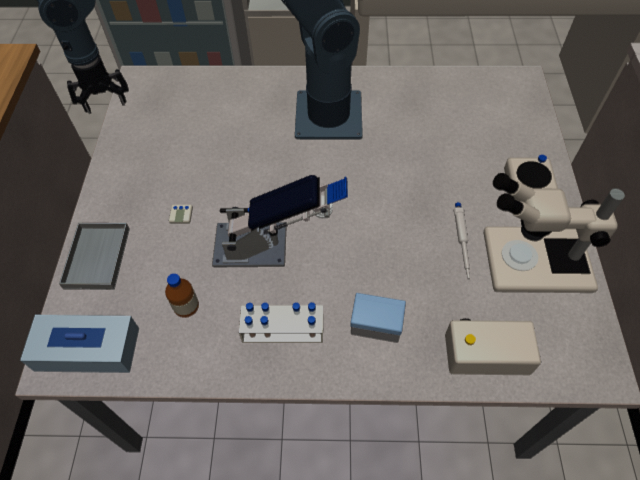

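View pics/top0.png

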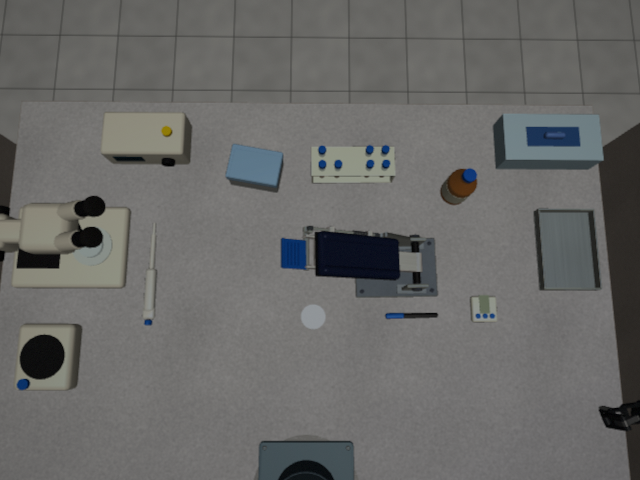

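```bash
python3 - <<'E'
import cv2
a=cv2.imread("pics/scene0.png")[150:300,180:380]; b=cv2.imread("pics/top0.png")[200:320,260:460]
cv2.imwrite("pics/sc.png",cv2.resize(a,None,fx=4,fy=4,interpolation=2)); cv2.imwrite("pics/tc.png",cv2.resize(b,None,fx=4,fy=4,interpolation=2))
E
```

```text
(no output)
```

View pics/sc.png

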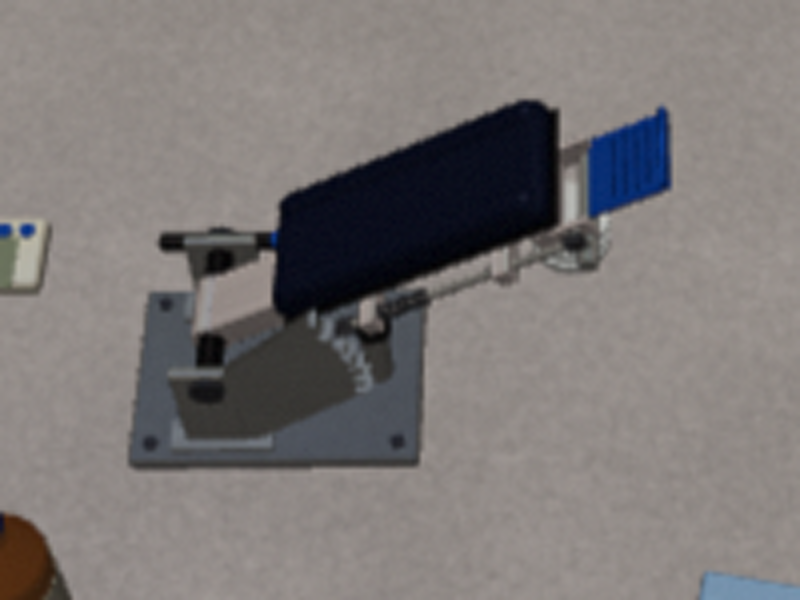

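View pics/tc.png

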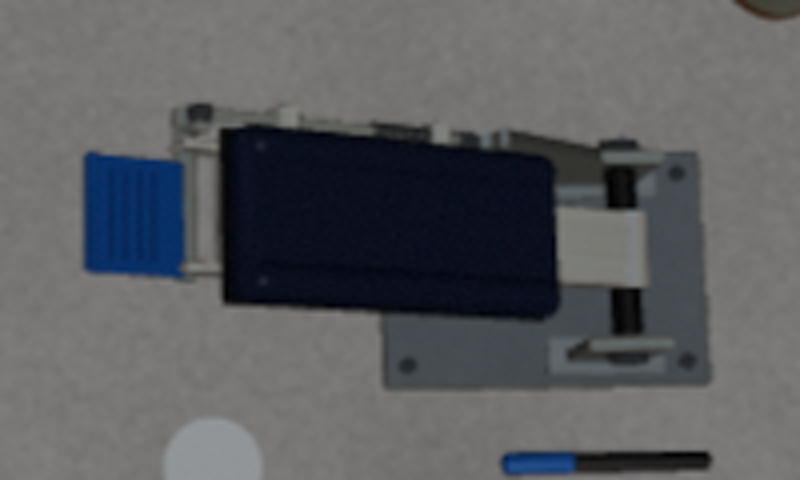

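The rest points along +y. In the scene view the paddle sits at about (335,191) and in the top view at about (293,252). I'll fit the base pose and both joint angles to hand-read corners in the two views.

```bash
cat > fit.py <<'E'
from plant import ctrl
import numpy as np
from scipy.optimize import least_squares
from scipy.spatial.transform import Rotation as Ro
P={c:ctrl.camera_params(c) for c in("scene","top")}
def proj(c,X):
    p=P[c];v=np.asarray(p["R"])@X+np.asarray(p["t"]);return np.array([p["fx"]*v[0]/v[2]+p["cx"],p["fy"]*v[1]/v[2]+p["cy"]])
Ry=lambda a:np.array([[np.cos(a),0,np.sin(a)],[0,1,0],[-np.sin(a),0,np.cos(a)]])
def world(s,kind,l):
    x,y,yaw,f,pd=s
    l=np.array(l,float)
    if kind=="pad": # local about paddle_top
        pin=np.array([285,0,-14.5]); l=pin+Ry(pd)@(np.array([36,0,9.5])+l); kind="rest"
    if kind=="rest": l=np.array([0,0,85])+Ry(-f)@l
    return np.array([x,y,0])+Ro.from_euler("z",yaw).as_matrix()@l
S=lambda u,v:(180+u/4,150+v/4); T=lambda u,v:(260+u/4,200+v/4)
M=[("scene",S(130,460),"b",(-65,-72.5,12)),("scene",S(418,459),"b",(135,-72.5,12)),("scene",S(150,292),"b",(-65,72.5,12)),
("top",T(710,382),"b",(-65,72.5,12)),("top",T(385,386),"b",(135,72.5,12)),("top",T(697,152),"b",(-65,-72.5,12)),
("top",T(86,152),"pad",(26,-30,3)),("top",T(85,272),"pad",(26,30,3)),("top",T(183,160),"pad",(-28,-30,0)),("top",T(183,276),"pad",(-28,30,0)),
("scene",S(665,107),"pad",(26,30,5)),("scene",S(669,187),"pad",(26,-30,2)),("scene",S(592,216),"pad",(-28,-30,-2)),("scene",S(590,140),"pad",(-28,30,0)),
("top",T(224,128),"rest",(280,-45,28)),("top",T(224,302),"rest",(280,45,28)),("scene",S(552,108),"rest",(280,45,36)),("scene",S(557,215),"rest",(280,-45,33)),
]
if __name__=="__main__":
    np.set_printoptions(precision=2,suppress=True)
    def res(s): return np.concatenate([proj(c,world(s,k,l))-np.array(px) for c,px,k,l in M])
    r=least_squares(res,[500,-100,1.57,.45,.1],loss="soft_l1",x_scale=[10,10,.1,.1,.1])
    s=r.x;print(s,np.sqrt(r.cost*2/len(M)));print(res(s).reshape(-1,2))
    for pd in(0,.13,.26):
        rr=least_squares(lambda q:res([*q,pd]),s[:4],loss="soft_l1",x_scale=[10,10,.1,.1]);print(pd,rr.cost,rr.x,world([*rr.x,pd],"pad",(0,0,0)))
    print("ptop",world(s,"pad",(0,0,0)),world(s,"pad",(24,0,0)), world(s,"rest",(280,0,41)))
    for f in(s[3],.3,.2,.1,0): print(f,world([*s[:3],f,.33],"pad",(0,0,0)))
E
python3 fit.py
```

```text
[ 515.1  -249.94    1.59    0.52   -0.09] 1.3806107322818522
[[-1.79  0.43]
 [-0.58  0.07]
 [-1.47 -1.1 ]
 [-0.13  0.31]
 [-1.2   0.66]
 [-0.36 -0.9 ]
 [-0.51 -0.14]
 [-0.15 -0.18]
 [-2.96  0.52]
 [-2.63  0.57]
 [-1.28 -0.11]
 [-0.91 -0.04]
 [ 0.72  1.37]
 [ 0.5   0.73]
 [-0.37 -0.95]
 [ 0.35 -0.01]
 [-2.36 -3.28]
 [-3.04 -0.27]]
0 19.184591489862136 [ 515.19 -250.18    1.59    0.53] [509.4   30.04 241.57]
0.13 27.201486721155863 [ 515.3  -250.58    1.59    0.54] [509.39  30.69 241.8 ]
0.26 37.54626455773585 [ 515.31 -250.78    1.59    0.55] [509.46  31.6  240.8 ]
ptop [509.45  29.33 241.19] [509.05  49.07 254.83] [510.58 -26.6  258.73]
0.5156355579195969 [509.26  38.73 228.9 ]
0.3 [508.77  62.83 163.79]
0.2 [508.64  69.13 132.16]
0.1 [508.58  72.24 100.07]
0 [508.58  72.13  67.82]
```

The fit is consistent with what was given: forearm about 0.53, near a 4-tooth position, and paddle_top at about (509, 30, 241). I'll move above the paddle with the fingers shut and the jaw axis across the rest, so the gripper body stays clear of the pad.

>>> move_arm(
  moves=[
    [[0,0,0],[0,0,-60],0.5],
    [[0,0,0],[0,0,-110],1],
    [[0,0,-0.12],[49,-50,-110],1],
    [[0,0,-0.25],[98,-100,-110],1],
    [[0,0,-0.37],[147,-151,-110],1],
    [[0,0,-0.49],[195,-201,-110],1],
    [[0,0,-0.61],[244,-251,-110],1],
    [[0,0,-0.73],[293,-301,-110],1],
    [[0,0,-0.85],[342,-352,-110],1],
    [[0,0,-0.98],[391,-402,-110],1],
    [[0,0,-1.1],[440,-452,-110],1],
    [[0,0,-1.218],[488,-502,-110],1],
    [[0,0,-1.218],[488,-502,-110],1],
    [[0,0,-1.218],[488,-502,-110],1],
    [[0,0,-1.218],[488,-502,-110],1],
    [[0,0,-1.218],[488,-502,-110],1],
  ],
  force=40,
)

```text
time_s: 2.5
position: [508.7, 27.1, 341.1]
eef_rot: [[0.004, 1.0, -0.001], [1.0, -0.004, -0.001], [-0.001, -0.001, -1.0]]
ft_force: [0.1, -0.5, 0.1]
gripper_width: -0.1
```

>>> move_arm(
  moves=[
    [[0,0,0],[2,0,40],1],
    [[0,0,0],[2,0,70],1],
    [[0,0,0],[2,0,82],1],
    [[0,0,0],[2,0,82],1],
    [[0,0,0],[2,0,82],1],
  ],
)

```text
time_s: 3.12
position: [509.5, 28.8, 260.4]
eef_rot: [[0.004, 1.0, 0.002], [1.0, -0.004, -0.001], [-0.001, 0.002, -1.0]]
ft_force: [-0.2, -0.5, -0.3]
gripper_width: -0.2
```

```bash
python3 - <<'E'
from plant import ctrl
import cv2,numpy as np
a=ctrl.read_camera("scene")[120:270,220:420,::-1]; b=ctrl.read_camera("top")[180:330,200:400,::-1]
cv2.imwrite("pics/c1.png",cv2.resize(np.hstack([a,b]),None,fx=2,fy=2,interpolation=2))
print(ctrl.get_obs()["position"],ctrl.get_obs()["ft_force"])
E
```

```text
[509.4327797   29.03235959 260.28179906] [ 0.12788995 -0.45606045 -0.83941667]
```

View pics/c1.png

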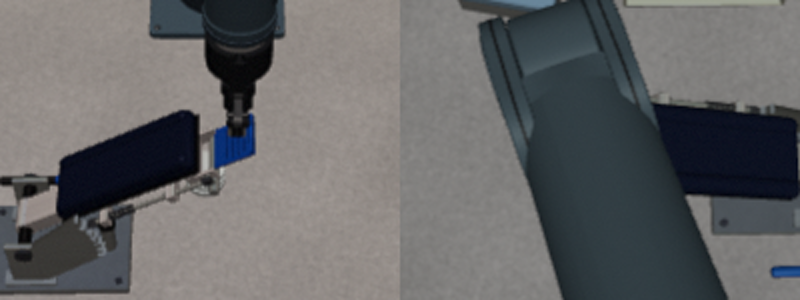

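The fingertips are just above the blue blade in the scene view, at about (338,187), and nothing is touching yet. I'll lower in small steps.

>>> move_arm(
  moves=[
    [[0,0,0],[0,0,3],1],
    [[0,0,0],[0,0,6],1],
    [[0,0,0],[1,0,9],1],
    [[0,0,0],[1,0,12],1],
  ],
)

```text
time_s: 3.72
position: [509.6, 30.3, 248.2]
eef_rot: [[0.004, 1.0, 0.002], [1.0, -0.004, -0.001], [-0.001, 0.002, -1.0]]
ft_force: [0.2, 0.3, 2.2]
gripper_width: 0.5
```

>>> move_arm(
  moves=[
    [[0,0,0],[1,0,2],1],
    [[0,0,0],[2,0,4],1],
    [[0,0,0],[3,0,6],1],
  ],
)

```text
time_s: 4.1
position: [509.6, 33.6, 242.2]
eef_rot: [[0.004, 1.0, 0.002], [1.0, -0.004, -0.001], [-0.001, 0.002, -1.0]]
ft_force: [-1.9, 0.2, 3.0]
gripper_width: 0.2
```

>>> move_arm(
  moves=[
    [[0,0,0],[1,0,2],1],
    [[0,0,0],[2,0,4],1],
  ],
)

```text
time_s: 4.35
position: [509.6, 35.7, 238.1]
eef_rot: [[0.003, 1.0, 0.002], [1.0, -0.003, -0.001], [-0.001, 0.002, -1.0]]
ft_force: [-1.3, 0.9, 3.3]
gripper_width: 0.0
```

>>> move_arm(
  moves=[
    [[0,0,0],[1,0,2],1],
    [[0,0,0],[2,0,4],1],
  ],
)

```text
time_s: 4.6
position: [509.7, 37.6, 234.4]
eef_rot: [[0.004, 1.0, 0.002], [1.0, -0.004, -0.001], [-0.001, 0.002, -1.0]]
ft_force: [-3.0, -0.2, 7.4]
gripper_width: -0.3
```

>>> move_arm(
  moves=[
    [[0,0,0],[1,0,2],1],
    [[0,0,0],[2,0,4],1],
  ],
)

```text
time_s: 4.85
position: [509.6, 39.4, 230.8]
eef_rot: [[0.004, 1.0, 0.002], [1.0, -0.004, -0.002], [-0.002, 0.002, -1.0]]
ft_force: [-2.7, 0.4, 7.6]
gripper_width: -0.1
```

>>> move_arm(
  moves=[
    [[0,0,0],[1,0,2],1],
    [[0,0,0],[2,0,4],1],
  ],
)

```text
time_s: 5.1
position: [509.6, 41.2, 227.1]
eef_rot: [[0.004, 1.0, 0.002], [1.0, -0.004, -0.002], [-0.002, 0.002, -1.0]]
ft_force: [-3.0, 0.4, 7.2]
gripper_width: -0.4
```

>>> move_arm(
  moves=[
    [[0,0,0],[1.5,0,3],1],
    [[0,0,0],[3,0,6],1],
    [[0,0,0],[4.5,0,9],1],
    [[0,0,0],[6,0,12],1],
  ],
)

```text
time_s: 5.6
position: [509.5, 46.6, 215.2]
eef_rot: [[0.004, 1.0, 0.001], [1.0, -0.004, -0.004], [-0.004, 0.001, -1.0]]
ft_force: [-2.5, -2.8, 7.1]
gripper_width: 0.2
```

```bash
python3 - <<'E'
from plant import ctrl
import cv2,numpy as np
a=ctrl.read_camera("scene")[140:290,190:390,::-1]
cv2.imwrite("pics/c2.png",cv2.resize(a,None,fx=4,fy=4,interpolation=2))
print(ctrl.get_obs()["position"],ctrl.get_obs()["ft_force"])
E
```

```text
[509.44482032  46.75720687 214.83261596] [-1.00873005 -0.48702805  5.34503506]
```

View pics/c2.png

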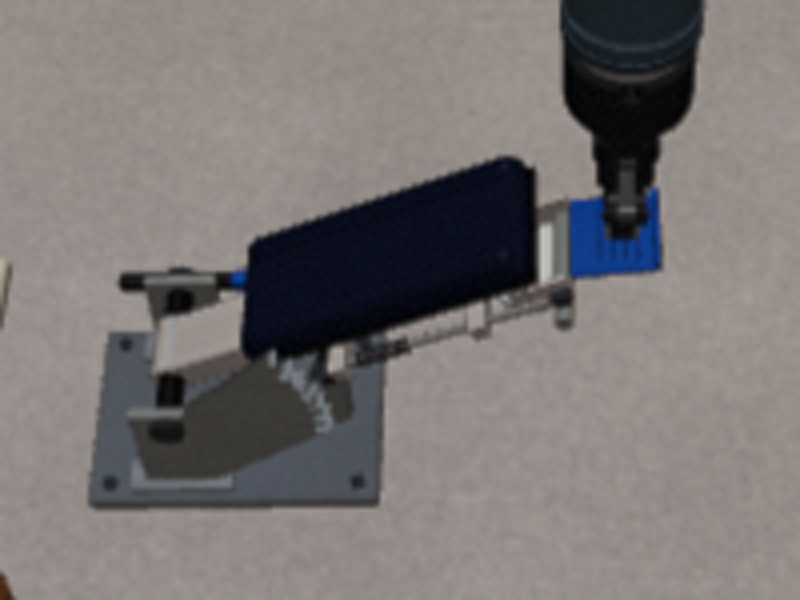

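The paddle is now tilted down against the rest, with the fingertips in the middle of the blade at about (346,197). The rest is coming down with it at a steady 7 N, so I'll keep following the arc.

>>> move_arm(
  moves=[
    [[0,0,0],[1.5,0,4],1],
    [[0,0,0],[3,0,8],1],
    [[0,0,0],[4.5,0,12],1],
    [[0,0,0],[6,0,16],1],
    [[0,0,0],[7.5,0,20],1],
    [[0,0,0],[9,0,24],1],
  ],
)

```text
time_s: 6.4
position: [509.3, 55.8, 191.0]
eef_rot: [[0.004, 1.0, 0.001], [1.0, -0.004, -0.004], [-0.004, 0.001, -1.0]]
ft_force: [-2.3, 0.5, 6.2]
gripper_width: 0.1
```

>>> move_arm(
  moves=[
    [[0,0,0],[1.2,0,4],1],
    [[0,0,0],[2.4,0,8],1],
    [[0,0,0],[3.6,0,12],1],
    [[0,0,0],[4.8,0,16],1],
    [[0,0,0],[6,0,20],1],
    [[0,0,0],[7,0,24],1],
  ],
)

```text
time_s: 7.15
position: [509.2, 63.0, 167.1]
eef_rot: [[0.004, 1.0, 0.001], [1.0, -0.004, -0.004], [-0.004, 0.001, -1.0]]
ft_force: [-2.3, 0.6, 7.6]
gripper_width: 0.1
```

>>> move_arm(
  moves=[
    [[0,0,0],[1,0,4],1],
    [[0,0,0],[2,0,8],1],
    [[0,0,0],[3,0,12],1],
    [[0,0,0],[4,0,16],1],
    [[0,0,0],[5,0,20],1],
    [[0,0,0],[6,0,24],1],
  ],
)

```text
time_s: 7.9
position: [509.1, 68.5, 143.1]
eef_rot: [[0.004, 1.0, 0.0], [1.0, -0.004, -0.005], [-0.005, 0.0, -1.0]]
ft_force: [-3.1, -1.0, 6.9]
gripper_width: -0.2
```

>>> move_arm(
  moves=[
    [[0,0,0],[0.7,0,4],1],
    [[0,0,0],[1.3,0,8],1],
    [[0,0,0],[1.8,0,12],1],
    [[0,0,0],[2.2,0,16],1],
    [[0,0,0],[2.6,0,20],1],
    [[0,0,0],[3,0,24],1],
  ],
)

```text
time_s: 8.65
position: [509.0, 71.9, 119.2]
eef_rot: [[0.004, 1.0, 0.0], [1.0, -0.004, -0.004], [-0.004, 0.0, -1.0]]
ft_force: [-2.3, 0.9, 7.2]
gripper_width: 0.2
```

>>> move_arm(
  moves=[
    [[0,0,0],[0.4,0,4],1],
    [[0,0,0],[0.8,0,8],1],
    [[0,0,0],[1,0,12],1],
    [[0,0,0],[1.2,0,16],1],
    [[0,0,0],[1.3,0,20],1],
    [[0,0,0],[1.4,0,24],1],
  ],
)

```text
time_s: 9.4
position: [509.0, 73.6, 95.3]
eef_rot: [[0.004, 1.0, 0.0], [1.0, -0.004, -0.004], [-0.004, 0.0, -1.0]]
ft_force: [-1.2, 2.8, 6.6]
gripper_width: 0.0
```

>>> move_arm(
  moves=[
    [[0,0,0],[0,0,2],1],
    [[0,0,0],[0,0,4],1],
    [[0,0,0],[0,0,6],1],
    [[0,0,0],[0,0,8],1],
    [[0,0,0],[0,0,10],1],
  ],
)

```text
time_s: 10.02
position: [509.0, 73.8, 85.4]
eef_rot: [[0.004, 1.0, 0.0], [1.0, -0.003, -0.004], [-0.004, 0.0, -1.0]]
ft_force: [-3.0, 0.7, 7.4]
gripper_width: -0.2
```

Now 2 mm steps down to the stop, expected at a TCP height of about 71.

>>> move_arm(
  moves=[
    [[0,0,0],[0,0,2],1],
    [[0,0,0],[0,0,4],1],
    [[0,0,0],[0,0,6],1],
    [[0,0,0],[0,0,8],1],
  ],
)

```text
time_s: 10.52
position: [509.0, 73.8, 77.6]
eef_rot: [[0.003, 1.0, 0.001], [1.0, -0.003, -0.004], [-0.004, 0.001, -1.0]]
ft_force: [-1.0, 0.1, 7.1]
gripper_width: -0.2
```

>>> move_arm(
  moves=[
    [[0,0,0],[0,0,1.5],1],
    [[0,0,0],[0,0,3],1],
  ],
)

```text
time_s: 10.78
position: [509.0, 73.7, 74.7]
eef_rot: [[0.003, 1.0, 0.001], [1.0, -0.003, -0.005], [-0.005, 0.001, -1.0]]
ft_force: [-1.8, 0.3, 6.8]
gripper_width: -0.1
```

>>> move_arm(
  moves=[
    [[0,0,0],[0,0,1],1],
    [[0,0,0],[0,0,2],1],
  ],
)

```text
time_s: 11.02
position: [509.0, 73.6, 72.9]
eef_rot: [[0.003, 1.0, 0.001], [1.0, -0.003, -0.005], [-0.005, 0.001, -1.0]]
ft_force: [-1.6, -0.2, 7.1]
gripper_width: -0.1
```

>>> move_arm(
  moves=[
    [[0,0,0],[0,0,0.8],1],
    [[0,0,0],[0,0,1.6],1],
  ],
)

```text
time_s: 11.28
position: [509.0, 73.6, 71.4]
eef_rot: [[0.003, 1.0, 0.001], [1.0, -0.003, -0.005], [-0.005, 0.001, -1.0]]
ft_force: [-2.2, -0.4, 7.1]
gripper_width: 0.2
```

>>> move_arm(
  moves=[
    [[0,0,0],[0,0,0.8],1],
    [[0,0,0],[0,0,1.6],1],
  ],
)

```text
time_s: 11.52
position: [509.0, 73.5, 70.0]
eef_rot: [[0.003, 1.0, 0.001], [1.0, -0.003, -0.006], [-0.006, 0.001, -1.0]]
ft_force: [-2.3, -0.1, 6.2]
gripper_width: -0.2
```

>>> move_arm(
  moves=[
    [[0,0,0],[0,0,0.8],1],
    [[0,0,0],[0,0,1.6],1],
  ],
)

```text
time_s: 11.78
position: [509.1, 73.5, 68.9]
eef_rot: [[0.003, 1.0, 0.001], [1.0, -0.003, -0.006], [-0.006, 0.001, -1.0]]
ft_force: [-3.2, -0.3, 15.3]
gripper_width: -0.2
```

>>> move_arm(
  moves=[
    [[0,0,0],[0,0,0.8],1],
    [[0,0,0],[0,0,1.6],1],
  ],
)

```text
time_s: 12.02
position: [509.2, 73.5, 68.5]
eef_rot: [[0.003, 1.0, 0.001], [1.0, -0.003, -0.007], [-0.007, 0.001, -1.0]]
ft_force: [-6.8, -0.7, 23.4]
gripper_width: -0.2
```

The force has climbed to 23 N at z 68.5, so the rest is on its stop. I'll hold briefly and then lift straight up.

>>> move_arm(
  moves=[
    [[0,0,0],[0,0,0.2],1],
    [[0,0,0],[0,0,0.2],1],
  ],
)

```text
time_s: 12.28
position: [509.1, 73.5, 69.0]
eef_rot: [[0.003, 1.0, 0.001], [1.0, -0.003, -0.008], [-0.008, 0.001, -1.0]]
ft_force: [-3.8, 0.2, 13.5]
gripper_width: 0.1
```

>>> move_arm(
  moves=[
    [[0,0,0],[0,0,-3],1],
    [[0,0,0],[0,0,-8],1],
    [[0,0,0],[0,0,-15],1],
    [[0,0,0],[0,0,-25],1],
    [[0,0,0],[0,0,-60],1],
    [[0,0,0],[0,0,-110],1],
    [[0,0,0],[0,0,-160],1],
    [[0,0,0],[0,0,-200],1],
    [[0,0,0],[-40,-40,-200],1],
    [[0,0,0],[0,-100,-200],1],
    [[0,0,0],[0,-100,-200],1],
    [[0,0,0],[0,-100,-200],1],
  ],
)

```text
time_s: 13.78
position: [409.0, 75.7, 269.5]
eef_rot: [[0.002, 1.0, 0.002], [1.0, -0.002, -0.009], [-0.009, 0.002, -1.0]]
ft_force: [0.7, -0.8, 0.9]
gripper_width: -0.0
```

```bash
python3 - <<'E'
from plant import ctrl
import cv2,numpy as np
for c in("scene","top"):
    p=ctrl.read_camera(c); cv2.imwrite(f"pics/{c}9.png",p[:,:,::-1])
a=cv2.imread("pics/scene9.png")[150:300,180:380]
cv2.imwrite("pics/c9.png",cv2.resize(a,None,fx=4,fy=4,interpolation=2))
print(ctrl.get_obs()["position"],ctrl.get_obs()["ft_force"])
from fit import proj,world
s=[515.1,-249.94,1.59,0,0]
for pd in (0,.13,.33):
  for f in(0,.035,.13):
    s[3:]=[f,pd]; print(pd,f,[((proj("scene",world(s,"pad",l))-[180,150])*4).round(0) for l in((26,30,5),(26,-30,0),(-28,-30,0))],((proj("scene",world(s,"rest",(280,-45,33)))-[180,150])*4).round())
E
```

```text
[409.9266845   75.11482472 269.19593947] [ 1.11320336 -0.12782371  0.11835009]
0 0 [array([726., 272.]), array([729., 350.]), array([648., 351.])] [630. 338.]
0 0.035 [array([727., 261.]), array([730., 340.]), array([649., 342.])] [628. 329.]
0 0.13 [array([725., 233.]), array([729., 312.]), array([647., 318.])] [620. 306.]
0.13 0 [array([727., 279.]), array([730., 357.]), array([650., 351.])] [630. 338.]
0.13 0.035 [array([728., 268.]), array([731., 347.]), array([650., 343.])] [628. 329.]
0.13 0.13 [array([728., 240.]), array([732., 319.]), array([649., 319.])] [620. 306.]
0.33 0 [array([726., 290.]), array([727., 367.]), array([652., 353.])] [630. 338.]
0.33 0.035 [array([728., 279.]), array([729., 357.]), array([653., 345.])] [628. 329.]
0.33 0.13 [array([729., 251.]), array([732., 329.]), array([651., 321.])] [620. 306.]
```

View pics/c9.png

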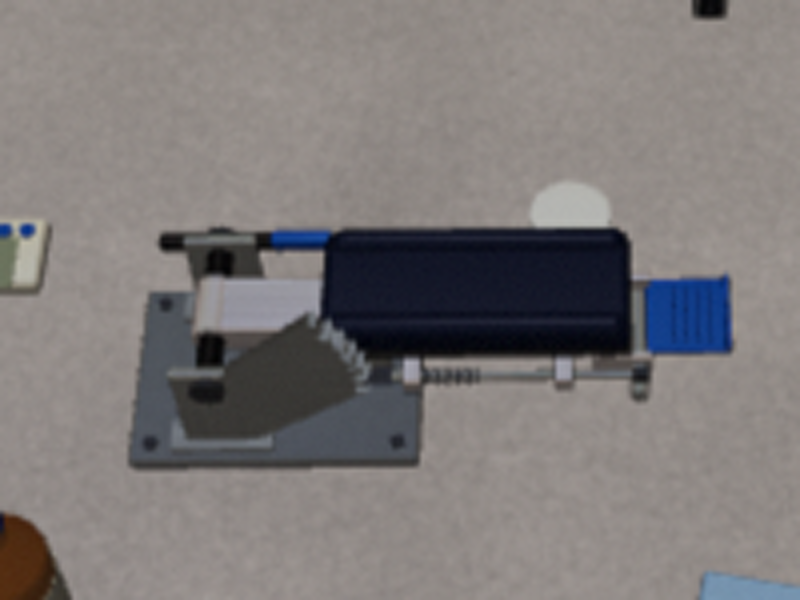

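View pics/top9.png

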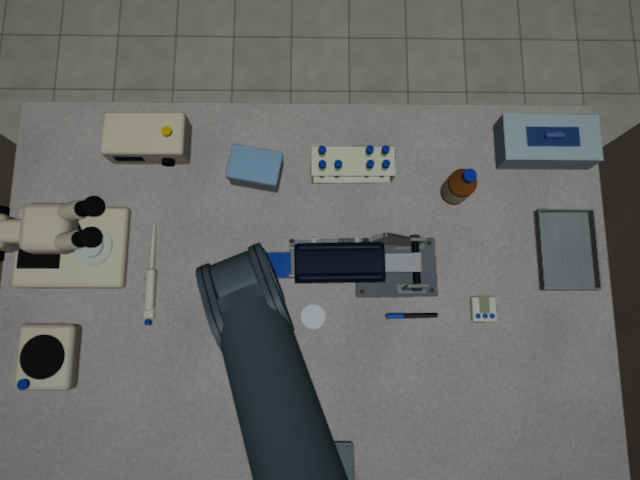

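The rest looks level. The paddle angle should be confirmed more finely than by eye, so I'll fit it to rendered blue silhouettes before and after.

```bash
cat > pf.py <<'E'
import cv2,numpy as np
from fit import proj,world
from scipy.optimize import minimize
def mask(img,roi):
    h=cv2.cvtColor(img,cv2.COLOR_BGR2HSV); m=cv2.inRange(h,(105,150,60),(125,255,255))
    z=np.zeros_like(m);x0,y0,x1,y1=roi;z[y0:y1,x0:x1]=m[y0:y1,x0:x1];return z
K=8
def render(s):
    # union of hulls: blade box and lip box
    big=np.zeros((480*2,640*2),np.uint8); out=np.zeros((150*K,200*K),np.uint8)
    for x0,x1,z0,z1 in((-28,28,-5,0),(24,28,0,5)):
        p=np.array([proj("scene",world(s,"pad",(x,y,z))) for x in(x0,x1) for y in(-30,30) for z in(z0,z1)])
        p=(p-[180,150]+.5)*K
        cv2.fillConvexPoly(out,cv2.convexHull(np.round(p).astype(np.int32)),255)
    return cv2.resize(out,(200,150),interpolation=cv2.INTER_AREA)/255.
for name,roi,f0 in(("scene0",(322,170,355,222),.52),("scene9",(338,210,370,245),0.01)):
    m=(mask(cv2.imread(f"pics/{name}.png"),roi)>0)[150:300,180:380].astype(float)
    best=[]
    for f in ([f0+d for d in np.arange(-.04,.045,.01)] if f0>.1 else np.arange(0,.06,.01)):
        for pd in np.arange(0,.34,.03):
          r=render([515.1,-249.94,1.59,f,pd])
          c=min(((np.abs(cv2.warpAffine(r,np.float64([[1,0,dx],[0,1,dy]]),(200,150))-m).sum(),dx,dy) for dx in(-.5,0,.5,1) for dy in(-.5,0,.5)))
          best.append((round(c[0],1),round(f,3),round(pd,2),*c[1:]))
    print(name,m.sum(),sorted(best)[:8])
E
python3 pf.py
```

```text
scene0 375.0 [(np.float64(70.1), np.float64(0.55), np.float64(0.0), 0, 0.5), (np.float64(71.9), np.float64(0.56), np.float64(0.0), 0, 0.5), (np.float64(74.5), np.float64(0.56), np.float64(0.03), 0, 0.5), (np.float64(77.0), np.float64(0.55), np.float64(0.03), -0.5, 0), (np.float64(78.8), np.float64(0.56), np.float64(0.06), 0, 0.5), (np.float64(80.0), np.float64(0.54), np.float64(0.0), -0.5, 0), (np.float64(80.6), np.float64(0.56), np.float64(0.09), 0, 0), (np.float64(81.8), np.float64(0.55), np.float64(0.06), -0.5, 0)]
scene9 364.0 [(np.float64(59.9), np.float64(0.0), np.float64(0.0), -0.5, 0), (np.float64(61.3), np.float64(0.01), np.float64(0.0), -0.5, 0), (np.float64(62.0), np.float64(0.0), np.float64(0.03), -0.5, 0), (np.float64(62.2), np.float64(0.01), np.float64(0.03), -0.5, 0), (np.float64(63.2), np.float64(0.0), np.float64(0.06), -0.5, -0.5), (np.float64(64.3), np.float64(0.01), np.float64(0.06), -0.5, 0), (np.float64(65.6), np.float64(0.02), np.float64(0.06), -0.5, 0.5), (np.float64(66.1), np.float64(0.02), np.float64(0.03), -0.5, 0.5)]
```

The best fit gives forearm about 0 and paddle about 0, and the bystanders haven't moved. Handing in.

```bash
python3 -c "
from plant import ctrl
ctrl.job_done();print(ctrl.get_obs()['time_s'])"
```

```text
the job is handed in; nothing more can be done
the job is handed in; nothing more can be done
```

The forearm rest is down flat on its bottom stop and the job is handed in; no verdict was reported.

- **Lowering:** I pressed the blue paddle at its middle with the shut fingertips. With it held down, I pushed the rest along its arc at a steady 6–8 N. The force rose to about 23 N when it met the stop, against the 45 N limit.
- **Release:** I lifted straight off and moved the arm to the side. The last force reading was about 1 N, so nothing was being touched. The arm's clock stood at about 14 s of the 35 s allowed.
- **Last checks:** The silhouette fit to the final scene picture gives the rest at about 0.00–0.01 rad and the paddle at about 0.00–0.03 rad. That means the paddle has sprung back and the pawl should be in the lowest notch. By eye, the bystanders in the last top view are where they were at the start.
- **Less certain:** The fit is coarse. About 60 of 364 blade pixels did not match, and paddle angles up to about 0.06 rad fit almost as well, still under the 0.12 limit. The arm hid part of the paddle in the top view, so the paddle angle rests on the scene camera alone.

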